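# Weigh two pulley-block shells and press the heavy one home against a hidden-set stop

## Task

One of the two closed aluminium block shells holds a solid steel core and the other a hollow one: set one shell on each pan of the pivot balance, let go and see which side drops. Take the shell that dropped, lay it flat in the jig's channel and slide it along until it bears firmly but gently on the stop screw (feel for it: some 5 to 10 newtons held for half a second, never a hard shove), then let go and leave it there. Leave the other shell on its pan, set things down on the balance gently, and do not disturb the rest of the bench.

Things in the scene. Friction and masses are not known exactly. Their poses are not given: they have to be found in the camera images.
- shell_a: closed box-shaped aluminium block shell, 48 (own x) x 40 (own y) x 46 (z) mm, flat plain sides, a dark slot mark (along own x) and two small bolt heads on top; origin at the centre of its underside, z up. Looks exactly like shell_b; one of the two weighs 0.38 to 0.44 kg, the other 0.24 to 0.28 kg, and which is which changes
- shell_b: the other shell, same look, size and axes as shell_a
- plate: thin fixed steel plate on the bench, 200 (x) x 270 (y) x 4 mm thick, on which both shells stand at the start; origin at the centre of its underside
- balance: stand of the pivot balance, fixed; base 100 (x) x 130 (y) mm; origin at the centre of its underside. The beam lies along its y axis and pivots about its x axis 58 mm above the bench; two posts beside the pivot are 70 mm high. Pan centres are 110 mm either side of the pivot
- beam (a joint): tilt of the balance beam, rad: 0 level, positive when the pan on the stand's +y side (pan_left) is down, negative when pan_right is down; stops at +-0.09 (a pan then is 10 mm below or above level). It swings freely, slowed by a damper, with a weak spring to level (0.1 N m/rad); it may start tilted
- pan_left (a point): centre of the top face of the pan on the stand's +y side, a flat 66 x 66 mm plate with 3 mm lips on its two sides across the beam (60 mm between the lips); 68 mm above the bench when level; its axes tilt with the beam
- pan_right (a point): the same on the stand's -y side
- jig: fixed jig: base plate 190 (x) x 90 (y) mm, 8 mm thick, origin at the centre of its underside. Its channel runs along its x axis: floor 8 mm above the bench, 46 mm wide between two walls 9 mm high and 10 mm thick that reach from x = -95 to x = +55 mm; open at the -x end and above. A shell goes in with its 48 mm length along the channel and slides towards +x
- stop: stop post 20 (x) x 50 x 52 mm on the jig's base plate, origin under its centre, at jig x = 80 mm. A rigid 14 mm steel screw comes out of its face towards -x, 30 mm above the channel floor. How far it stands out differs each time, 12 to 32 mm, and is not measured: a shell touching it has its centre somewhere from x = 14 to 34 mm in the jig frame
- washer: plain steel washer, 34 mm across, 5 mm thick, lying on the plate near the shells; loose bystander, leave it alone; origin at the centre of its underside
- brush: wooden-handled wire brush, 180 mm long, about 30 mm high, lying between the robot and the balance; loose bystander, leave it alone
- wrench: steel wrench, 200 mm, lying beyond the balance; loose bystander, leave it alone
- sheave1: loose aluminium pulley sheave, 90 mm across, 28 mm high; loose bystander, leave it alone; origin at the centre of its underside
- cheek: finished round aluminium pulley block, 100 mm across, about 46 mm high; loose bystander, leave it alone; origin at the centre of its underside
- tin: empty steel cup, 70 mm across, 70 mm high; loose bystander, leave it alone; origin at the centre of its underside
- shackle: dark steel ring, 60 mm across, 12 mm high; loose bystander, leave it alone; origin at the centre of its underside
Mind the look-alikes: they are no part of the job. What is shaped like the shell_b but green or purple is not meant.

How it is judged:
By the outcome, as a careful person would: the job done as asked, in the order asked, and still so for the second after the job is handed in, with the robot touching nothing.
It also fails if it takes over 72 s, if anything falls off the work surface, if the arm or the gripper's body presses on something with over 40 N, if the wrist force passes 120 N, or if a joint passes its speed limit or range.

## Robot

A 7-joint arm with a two-finger parallel gripper is mounted at the origin on the work surface. World frame = base frame: x ahead of the robot, y to its left, z up, the work surface at z = 0. Lengths are in m, angles in rad, forces in N, time in s.
With the tool pointing down it reaches from about 0.35 to 0.9 m from the base axis. Payload 8.1 kg.
Tool frame: the origin (TCP) lies midway between the tips of the shut fingers; the grasp point (between the pads) lies 19 mm behind it; z points along the fingers, x is the direction in which the jaws open and shut, and the axes are right-handed (so a half turn about z gives the same grasp; the last joint's range is limited). The gripper opens to 92 mm and grips with 3 to 60 N. Pads are 19 mm wide; open, the fingers measure 130 mm over their backs; the gripper's body (75 mm by 190 mm) begins 47 mm behind the grasp point.
Start: joints at [-1.343, 0.434, 0.025, 1.573, -0.012, 1.134, -0.075], TCP at [0.203, 0.591, 0.227] pointing down, gripper open.
Joint ranges: [-2.62, 2.62], [-0.44, 2.09], [-1.27, 1.32], [0.08, 2.57], [-1.32, 4.46], [0.12, 2], [-2.74, 2.74]. Speed limits (rad/s): [2.22, 2.22, 3.01, 3.01, 3.14, 3.14, 3.14].

## Interface

Orientations are given as a rotation vector (axis times angle).
In Python, from cell import arm gives the robot as it stands.
- The arm moves only by the tool jog_arm, never from a script. Its argument "commands" is a list of rows, each an object with "translation": the shift along the tool's x, y, z in mm, a list of three; "turn": the turn, a rotation vector about the tool's x, y, z in rad, a list of three. A call has 1 to 12 rows; each row is the pose to reach, as a shift and turn from the pose commanded when the call began, along the tool's axes at that moment; what a row does not reach only later rows make up. A row lasts 1/12 s, in which the tool goes at most 41.7 mm and 7.16 degrees, less where a joint would pass 70% of its speed; a pose out of reach is approached as far as the arm can. A call with a gripper value outside its range is refused whole. "claw" is the closure, from -1 (fully open) to 1 (shut), so that 0 is half open, set as the call begins (left out, the last holds). The fingers move at their own pace and stop on an object; "grip_force" is the grip in N (left out, the last holds). Time passes only in rows, so rows that repeat a pose let the fingers close. It gives the time, the measured TCP pose, the force and the opening at its end, in the units of the state.
- arm.observe(): the state, without advancing time (a new reading comes with each control period).
- arm.get_image(name): name is "side" or "top"; returns the picture (420x560x3 uint8, blue, green, red); there is no depth.
- arm.camera_info(name): a dict with "vertical_fov" (degrees; the focal length in pixels is half the picture's height over the tangent of half this angle, whatever the lens; pixels are square), "cx", "cy" (the principal point, pixels), "distortion" ([k1, k2, p1, p2, k3] as OpenCV has them; the pictures are not rectified), "eye" and "rotation" of the camera in the world. Camera axes: x right, y up, looking along -z (the intrinsics and any distortion apply to the point x, -y, -z); pixel columns grow to the right and rows downward; lengths in m; the calibration is good to about 2 mm. A picture is of the moment at which its call begins. camera_info takes no time and is no camera call.
- arm.sign_off(): hands the job in, once; it reports no verdict.
Trained networks look in the newest picture that a camera, given by its name, has taken for a name from the list of things; names that differ only in an ending like _2 or _b are one class to them, and where a whole thing is asked for, a point or a joint stands for the part that bears it (a point fixed in the world has none). Each returns a list of dicts, best first, with "confidence" (0 to 1); they miss things now and then, are a little off and sometimes report something else, mostly with a low value. They report only what shows in the picture. A call takes as long as a camera call. They do not tell look-alikes from the thing itself.
- arm.trace(camera, query): "region" (420x560 bool, what is visible of it) and "box" ([left, top, width, height] in pixels, round what is visible of it).
- arm.landmark_of(camera, query): "at" ([column, row] in pixels: a listed point, or the origin of a listed thing).
The state is a dict: "clock": time; "joints": joint angles; "dq": joint speeds; "joint_efforts": joint torques, N m; "position": TCP position; "ee_rot": TCP orientation; "force": force on the tool from outside, world axes, zero at the start; "ft_torque": the same for the moment, N m; "width": opening from 0.0 (shut) to 1.0 (fully open).
Only numpy, scipy, OpenCV 4.12 (cv2) and the standard library are available. Lean on these libraries where they do the work, as an engineer would, in place of code of your own. Each camera call takes 0.05 s, during which the arm holds its last target. There are 200 camera calls.

## Working session

There is one attempt and no reset: what is moved stays moved. The work goes in short steps, Python scripts to look and compute and a tool call to move; the robot and the scene stay as the last step left them, time stands still between calls to the robot, and variables do not carry over. Pictures are saved under pics/ and viewed, about 8 in all and at most 12, crops included, and the job is handed in when it is done.

Besides the shell and the picture viewer there is one more tool, called as name(argument=value, ...), one argument or row to a line, values as JSON. jog_arm: Moves the arm, as the interface text tells. Its arguments: {"type":"object","properties":{"commands":{"type":"array","items":{"type":"object","properties":{"translation":{"type":"array","items":{"type":"number"}},"turn":{"type":"array","items":{"type":"number"}}}}},"claw":{"type":"number"},"grip_force":{"type":"number"}},"required":["commands"]}

```bash
ls; mkdir -p pics; python3 - <<'E'
from cell import arm
import cv2
for n in("top","side"):
    print(n,arm.camera_info(n)); cv2.imwrite(f"pics/{n}0.png",arm.get_image(n))
for q in ["shell_a","plate","balance","pan_left","pan_right","jig","stop"]:
  for n in("top","side"):
    print(q,n,[(x['confidence'],x['at']) for x in arm.landmark_of(n,q)])
print(arm.observe())
E
```

```text
pics
top {'vertical_fov': 52.78653960419621, 'cx': 283.3200110071642, 'cy': 211.06701382405336, 'distortion': array([-0.09766358,  0.        ,  0.        ,  0.        ,  0.        ]), 'eye': array([0.36135068, 0.03920724, 1.38354951]), 'rotation': array([ 0.10216824, -0.08123056, -1.58400866])}
side {'vertical_fov': 54.81049494393331, 'cx': 289.7583777356675, 'cy': 211.23581373320027, 'distortion': array([0.02041076, 0.        , 0.        , 0.        , 0.        ]), 'eye': array([-0.01514289, -0.61510447,  0.71566461]), 'rotation': array([ 0.88598174, -0.31072836, -0.65219398])}
shell_a top [(0.82, [147.8, 233.8]), (0.79, [215.1, 287.3]), (0.71, [189.9, 223.8]), (0.61, [232.4, 221.8])]
shell_a side [(0.86, [214.3, 186.0]), (0.81, [239.4, 211.4]), (0.76, [186.2, 172.2]), (0.56, [165.9, 223.8])]
plate top [(0.56, [211.5, 227.6])]
plate side [(0.94, [221.6, 195.7]), (0.42, [275.5, 248.2])]
balance top [(0.62, [310.8, 174.0])]
balance side [(0.94, [344.3, 224.3])]
pan_left top [(0.8, [275.8, 161.6])]
pan_left side []
pan_right top [(0.74, [344.2, 170.1]), (0.51, [210.3, 252.3])]
pan_righ
[... 167 characters left out ...]
)]
{'clock': 0.8, 'joints': array([-1.34262165,  0.43447267,  0.02500109,  1.57320965, -0.01159125,
        1.13400396, -0.07510628]), 'dq': array([ 2.28147069e-04, -4.99581518e-04, -5.10853895e-04, -3.01671217e-04,
        2.09244185e-03, -5.17907280e-05, -1.16481344e-03]), 'joint_efforts': array([-6.32395331e-04, -6.67613554e+01,  9.84240733e-01, -3.14793849e+01,
       -6.03005919e-02,  3.29037127e-02,  4.33418916e-05]), 'position': array([0.20301656, 0.59111692, 0.22675511]), 'ee_rot': array([-2.55692105e+00, -1.82527985e+00, -8.19687736e-05]), 'force': array([ 0.41135706,  0.21554193, -0.55233128]), 'ft_torque': array([-0.0393466 ,  0.01345227, -0.04978761]), 'width': 1.000897720889316}
```

View pics/top0.png

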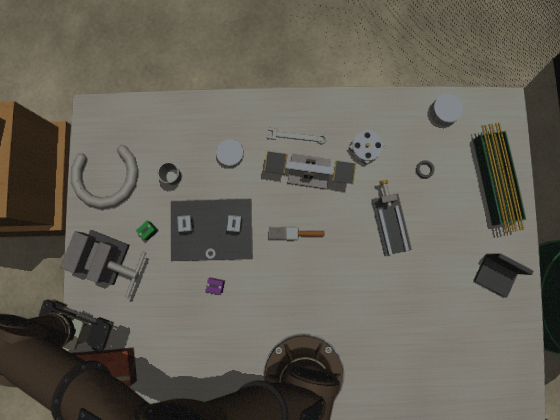

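View pics/side0.png

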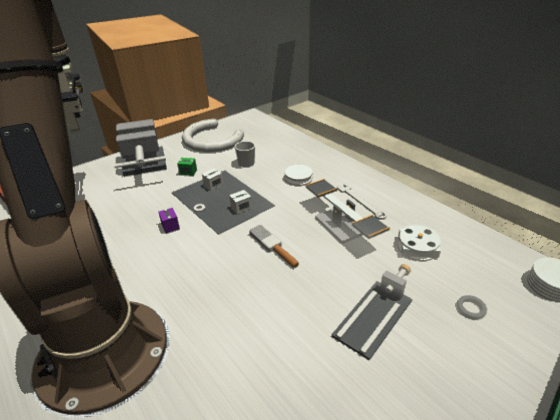

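The two aluminium shells are at top-picture (184,224) and (234,224), standing on the plate. The green block (147,232) and purple block (215,287) are off the plate and the wrong colour. I'll confirm with enlarged, metrically warped crops.

```bash
cat > h.py <<'E'
from cell import arm
import cv2, numpy as np
from scipy.spatial.transform import Rotation as R
def cam(n):
    c=arm.camera_info(n); f=210/np.tan(np.radians(c['vertical_fov'])/2)
    return np.array([[f,0,c['cx']],[0,f,c['cy']],[0,0,1]]),np.array(c['distortion']),np.array(c['eye']),R.from_rotvec(c['rotation']).as_matrix()
def px(n,P):
    K,d,e,M=cam(n); p=(np.atleast_2d(P)-e)@M*[1,-1,-1]
    return cv2.projectPoints(p,np.zeros(3),np.zeros(3),K,d)[0][:,0]
def at(n,uv,z):
    K,d,e,M=cam(n); u=cv2.undistortPoints(np.float64(uv).reshape(-1,1,2),K,d)[:,0]
    r=np.c_[u[:,0],-u[:,1],-np.ones(len(u))]@M.T
    return e+r*((z-e[2])/r[:,2])[:,None]
def ortho(n,img,x0,y0,z,w,h,s):
    """world map, centre x0,y0; picture up=+x, left=+y; s px/m; w,h px"""
    c,r=np.meshgrid(np.arange(w),np.arange(h))
    P=np.c_[(x0-(r-h/2)/s).ravel(),(y0-(c-w/2)/s).ravel(),np.full(w*h,z)]
    m=px(n,P).astype(np.float32).reshape(h,w,2)
    return cv2.remap(img,m[...,0],m[...,1],cv2.INTER_CUBIC)
def grid(o,x0,y0,s,step=.02):
    h,w=o.shape[:2]
    for k in range(-100,100):
        v=k*step; r=int(h/2+(x0-v)*s); c=int(w/2+(y0-v)*s)
        if 0<=r<h: cv2.line(o,(0,r),(6,r),(0,255,255),1); cv2.putText(o,f"{v:.2f}",(8,r+4),0,.33,(0,255,255),1)
        if 0<=c<w: cv2.line(o,(c,h),(c,h-6),(0,255,255),1); cv2.putText(o,f"{v*100:.0f}",(c-6,h-8),0,.33,(0,255,255),1)
    return o
E
python3 - <<'E'
from h import *
t=arm.get_image("top")
for nm,uv,z in [("plate",[211.5,227.6],0),("bal",[310.8,174],0),("panL",[275.8,161.6],.068),("panR",[344.2,170.1],.068),("jig",[389.7,223],0),("stop",[385.5,199.1],0),("s1",[189.9,223.8],.004),("s2",[232.4,221.8],.004)]:
    print(nm,at("top",[uv],z).round(4))
def mk(uv,z,w,h,s):
    p=at("top",[uv],z)[0].round(2); o=ortho("top",t,p[0],p[1],z,w,h,s); return grid(o,p[0],p[1],s)
A=mk([210,224],.05,400,300,1800); B=mk([310,170],.068,400,300,1300); C=mk([392,222],.008,400,300,1300)
s=arm.get_image("side"); D=cv2.resize(s[150:240,150:270],(400,300),interpolation=cv2.INTER_CUBIC)
cv2.imwrite("pics/q.png",np.vstack([np.hstack([A,B]),np.hstack([C,D])]))
E
```

```text
plate [[0.4724 0.2939 0.    ]]
bal [[ 0.6461 -0.0367  0.    ]]
panL [[0.6742 0.0772 0.068 ]]
panR [[ 0.6431 -0.1392  0.068 ]]
jig [[ 0.4783 -0.293   0.    ]]
stop [[ 0.5579 -0.2824  0.    ]]
s1 [[0.4856 0.3651 0.004 ]]
s2 [[0.4902 0.2241 0.004 ]]
```

View pics/q.png

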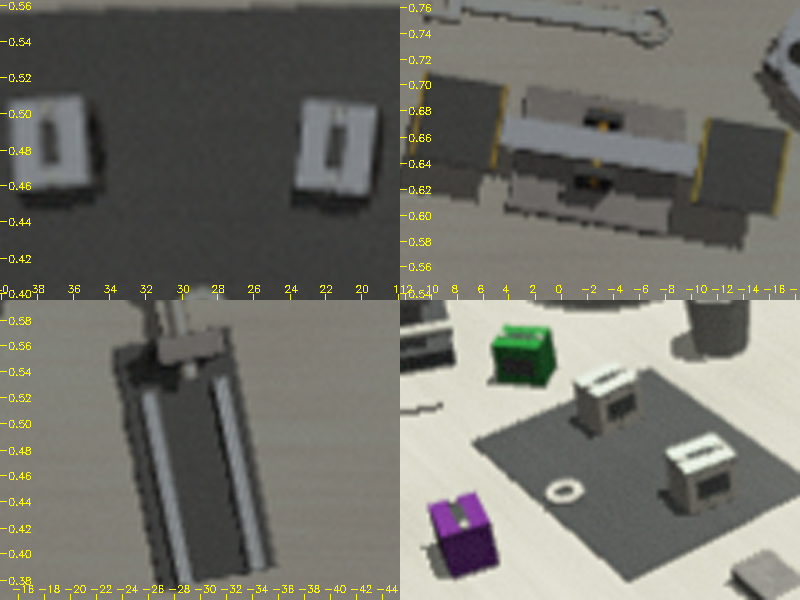

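```bash
python3 - <<'E'
from h import *
t=arm.get_image("top")
def seg(x0,y0,z,f,s=2000,w=500,h=300,areas=(0,1e9)):
    o=ortho("top",t,x0,y0,z,w,h,s); hsv=cv2.cvtColor(o,cv2.COLOR_BGR2HSV)
    m=f(hsv).astype(np.uint8)*255
    cs,_=cv2.findContours(m,cv2.RETR_EXTERNAL,cv2.CHAIN_APPROX_NONE)
    for c in cs:
        a=cv2.contourArea(c)/s/s*1e6
        if not areas[0]<a<areas[1]: continue
        (u,v),(a1,a2),an=cv2.minAreaRect(c)
        print("  ctr",round(x0-(v-h/2)/s,4),round(y0-(u-w/2)/s,4),"size",round(a1/s*1e3,1),round(a2/s*1e3,1),"ang",round(an,1),"area",round(a))
    return o,m
print("shells");o,m=seg(.485,.295,.05,lambda q:q[...,2]>120,areas=(800,4000))
print("pans");o2,m2=seg(.655,-.03,.068,lambda q:(q[...,2]<105)&(q[...,1]<90),w=600,areas=(1500,9000))
print("lips");seg(.655,-.03,.071,lambda q:(q[...,1]>100)&(q[...,2]>90),w=600,areas=(60,900))
print("walls");o3,m3=seg(.47,-.295,.017,lambda q:q[...,2]>130,w=300,h=440,areas=(700,3000))
print("jigbase");seg(.47,-.295,.008,lambda q:q[...,2]<100,w=300,h=440,areas=(2500,1e5))
for n,a in [("s",m),("p",m2),("j",m3)]: print(n,np.mean(a))
cv2.imwrite("pics/m.png",cv2.resize(np.vstack([np.pad(x,((0,0),(0,600-x.shape[1]))) for x in (m,m2,m3)]),None,fx=.57,fy=.57))
E
```

```text
shells
  ctr 0.4818 0.2148 size 38.5 46.7 ang 6.2 area 1234
  ctr 0.484 0.374 size 46.3 37.7 ang 86.2 area 1614
pans
  ctr 0.6803 -0.0179 size 99.2 26.1 ang 9.6 area 1562
lips
  ctr 0.6283 -0.1049 size 4.8 35.4 ang 11.0 area 93
  ctr 0.6587 -0.1102 size 4.2 28.5 ang 9.5 area 75
  ctr 0.6777 0.1094 size 4.7 62.6 ang 9.7 area 152
walls
jigbase
  ctr 0.4801 -0.2927 size 210.1 96.0 ang 78.8 area 14213
s 18.2648
p 110.33141666666667
j 22.575227272727272
```

```bash
cat >> h.py <<'E'
def draw(n,img,o,yaw,box,col,k):
    """box x0,x1,y0,y1,z0,z1 in own frame; img is the k-times enlarged picture"""
    x0,x1,y0,y1,z0,z1=box; c,s=np.cos(yaw),np.sin(yaw)
    for z in (z0,z1):
        q=np.array([[x0,y0],[x1,y0],[x1,y1],[x0,y1]])@np.array([[c,s],[-s,c]])+o[:2]
        p=(px(n,np.c_[q,np.full(4,z+o[2])])+.5)*k
        cv2.polylines(img,[np.int32(p*8)],True,col,1,cv2.LINE_AA,3)
def sheet(sc,name,crops,k=4,wh=(400,300)):
    out=[]
    for n,(u,v) in crops:
        b=cv2.resize(arm.get_image(n),None,fx=k,fy=k,interpolation=cv2.INTER_CUBIC)
        for o,y,bx,col in sc: draw(n,b,np.array(o),y,bx,col,k)
        l=int(u*k-wh[0]/2);t=int(v*k-wh[1]/2); out.append(b[t:t+wh[1],l:l+wh[0]])
    out=[np.hstack(out[i:i+2]) for i in range(0,len(out),2)]
    cv2.imwrite(name,np.vstack(out))
SH=(-.024,.024,-.02,.02,0,.046)
def jig(o,y): return [((*o,0),y,(-.095,.095,-.045,.045,0,.008),(255,255,0)),((*o,0),y,(-.095,.055,.023,.033,.008,.017),(0,0,255)),((*o,0),y,(-.095,.055,-.033,-.023,.008,.017),(0,0,255)),((*o,0),y,(.07,.09,-.025,.025,.008,.06),(0,255,0))]
def bal(o,y,b=0):
    d=.11*np.array([-np.sin(y),np.cos(y)]);r=[((*o,0),y,(-.05,.05,-.065,.065,0,.008),(255,255,0))]
    for s in (1,-1): r.append(((o[0]+s*d[0],o[1]+s*d[1],.068-s*.11*np.sin(b)),y,(-.033,.033,-.033,.033,0,.003),(0,0,255)))
    return r
E
python3 - <<'E'
from h import *
sc=[((.4818,.2148,.004),-.108,SH,(0,0,255)),((.484,.374,.004),.066,SH,(0,0,255))]+jig((.4801,-.2927),.19)+bal((.6546,-.03),-.164)
sheet(sc,"pics/ov.png",[("top",(209,230)),("side",(225,195)),("top",(308,172)),("side",(345,210)),("top",(392,220)),("side",(375,310))],k=3.2,wh=(400,200) )
E
python3 - <<'E'
import cv2;print(cv2.imread('pics/ov.png').shape)
E
```

```text
(600, 800, 3)
```

View pics/ov.png

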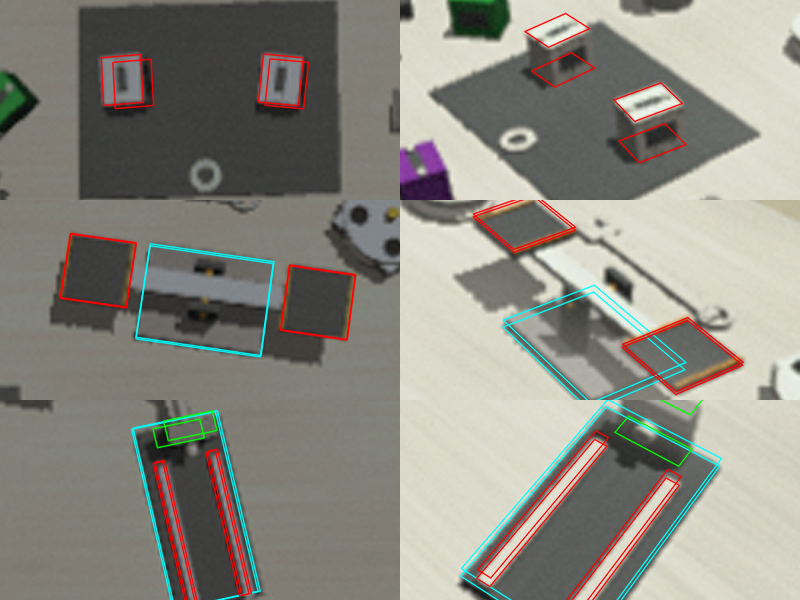

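```bash
cat >> h.py <<'E'
def Rt(yaw,tilt=0):
    """tool down, jaws along own y of a thing with this yaw; tilt = beam-like roll of the thing (+y side down positive)"""
    a=yaw+np.pi/2; x=np.array([np.cos(a),np.sin(a),0]); z=np.array([0,0,-1.]); M=np.c_[x,np.cross(z,x),z]
    ax=np.array([np.cos(yaw),np.sin(yaw),0]); return R.from_rotvec(-tilt*ax)*R.from_matrix(M)
def show(*poses):
    """poses (x,y,z,yaw[,tilt]) -> rows from the present pose"""
    s=arm.observe(); p0=s['position']; r0=R.from_rotvec(s['ee_rot'])
    print("t",round(s['clock'],2),"tcp",p0.round(4),"F",s['force'].round(1),"w",round(s['width'],3))
    for p in poses:
        rv=(r0.inv()*Rt(*p[3:])).as_rotvec()
        print(p,"mm",(r0.inv().apply(np.array(p[:3])-p0)*1e3).round(1),"turn",rv.round(3))
E
python3 -c "
from h import *
show((.4818,.2148,.09,-.108),(.4818,.2148,.018,-.108))"
```

```text
t 1.25 tcp [0.2031 0.5911 0.2267] F [-0.1 -0.2 -0.4] w 1.0
(0.4818, 0.2148, 0.09, -0.108) mm [-265.3  385.9  136.7] turn [ 0.    -0.    -0.223]
(0.4818, 0.2148, 0.018, -0.108) mm [-265.3  385.9  208.7] turn [ 0.    -0.    -0.223]
```

jog_arm(
  commands=[
    {"translation": [-265,386,100],"turn": [0,0,-0.223]},
    {"translation": [-265,386,100],"turn": [0,0,-0.223]},
    {"translation": [-265,386,100],"turn": [0,0,-0.223]},
    {"translation": [-265,386,100],"turn": [0,0,-0.223]},
    {"translation": [-265,386,100],"turn": [0,0,-0.223]},
    {"translation": [-265,386,100],"turn": [0,0,-0.223]},
    {"translation": [-265,386,100],"turn": [0,0,-0.223]},
    {"translation": [-265,386,100],"turn": [0,0,-0.223]},
    {"translation": [-265,386,100],"turn": [0,0,-0.223]},
    {"translation": [-265,386,136],"turn": [0,0,-0.223]},
    {"translation": [-265,386,136],"turn": [0,0,-0.223]},
    {"translation": [-265,386,136],"turn": [0,0,-0.223]},
  ],
  claw=-1,
  grip_force=25,
)

```text
clock: 2.25
position: [0.4835, 0.2122, 0.0899]
ee_rot: [2.339, 2.096, 0.0]
force: [-0.7, 0.3, 0.6]
width: 1.001
```

```bash
python3 -c "
from h import *
show((.4818,.2148,.09,-.108),(.4818,.2148,.018,-.108))"
```

```text
t 2.25 tcp [0.4835 0.2122 0.0899] F [-0.7  0.3  0.6] w 1.001
(0.4818, 0.2148, 0.09, -0.108) mm [ 2.4 -2.  -0.1] turn [ 0.001  0.    -0.002]
(0.4818, 0.2148, 0.018, -0.108) mm [ 2.4 -2.  71.9] turn [ 0.001  0.    -0.002]
```

jog_arm(
  commands=[
    {"translation": [0,0,25]},
    {"translation": [0,0,50]},
    {"translation": [0,0,65]},
    {"translation": [0,0,72]},
    {"translation": [0,0,72]},
    {"translation": [0,0,72]},
  ],
)

```text
schema error: expected keys translation, turn
```

jog_arm(
  commands=[
    {"translation": [0,0,0]},
    {"translation": [0,0,0]},
    {"translation": [0,0,0]},
    {"translation": [0,0,0]},
    {"translation": [0,0,0]},
    {"translation": [0,0,0]},
    {"translation": [0,0,0]},
    {"translation": [0,0,0]},
  ],
  claw=1,
)

```text
schema error: expected keys translation, turn
```

```bash
python3 -c "
from h import *
show((.4818,.2148,.09,-.108),(.4818,.2148,.018,-.108))"
```

```text
t 2.25 tcp [0.4835 0.2122 0.0899] F [-0.7  0.3  0.6] w 1.001
(0.4818, 0.2148, 0.09, -0.108) mm [ 2.4 -2.  -0.1] turn [ 0.001  0.    -0.002]
(0.4818, 0.2148, 0.018, -0.108) mm [ 2.4 -2.  71.9] turn [ 0.001  0.    -0.002]
```

jog_arm(
  commands=[
    {"translation": [0,0,25],"turn": [0,0,0]},
    {"translation": [0,0,50],"turn": [0,0,0]},
    {"translation": [0,0,65],"turn": [0,0,0]},
    {"translation": [0,0,72],"turn": [0,0,0]},
    {"translation": [0,0,72],"turn": [0,0,0]},
    {"translation": [0,0,72],"turn": [0,0,0]},
  ],
)

```text
clock: 2.75
position: [0.4822, 0.2153, 0.0191]
ee_rot: [2.338, 2.099, 0.0]
force: [-0.6, -0.9, 0.3]
width: 1.002
```

jog_arm(
  commands=[
    {"translation": [0,0,0],"turn": [0,0,0]},
    {"translation": [0,0,0],"turn": [0,0,0]},
    {"translation": [0,0,0],"turn": [0,0,0]},
    {"translation": [0,0,0],"turn": [0,0,0]},
    {"translation": [0,0,0],"turn": [0,0,0]},
    {"translation": [0,0,0],"turn": [0,0,0]},
    {"translation": [0,0,0],"turn": [0,0,0]},
    {"translation": [0,0,0],"turn": [0,0,0]},
  ],
  claw=1,
)

```text
clock: 3.42
position: [0.482, 0.2151, 0.0188]
ee_rot: [-2.338, -2.098, -0.0]
force: [-0.2, -0.6, -0.2]
width: 0.471
```

```bash
python3 -c "
from h import *
show((.4818,.2148,.14,-.108),(.6367,-.1384,.14,-.164),(.6367,-.1384,.082,-.164))"
```

```text
t 3.42 tcp [0.482  0.2151 0.0188] F [-0.2 -0.6 -0.2] w 0.471
(0.4818, 0.2148, 0.14, -0.108) mm [  -0.3   -0.2 -121.2] turn [ 0. -0.  0.]
(0.6367, -0.1384, 0.14, -0.164) mm [-334.8  191.9 -121.3] turn [ 0.    -0.     0.056]
(0.6367, -0.1384, 0.082, -0.164) mm [-334.8  191.9  -63.3] turn [ 0.    -0.     0.056]
```

jog_arm(
  commands=[
    {"translation": [0,0,0],"turn": [0,0,0]},
    {"translation": [0,0,0],"turn": [0,0,0]},
    {"translation": [0,0,0],"turn": [0,0,0]},
    {"translation": [0,0,-5],"turn": [0,0,0]},
    {"translation": [0,0,-20],"turn": [0,0,0]},
    {"translation": [0,0,-45],"turn": [0,0,0]},
    {"translation": [0,0,-75],"turn": [0,0,0]},
    {"translation": [0,0,-105],"turn": [0,0,0]},
    {"translation": [0,0,-121],"turn": [0,0,0]},
    {"translation": [0,0,-121],"turn": [0,0,0]},
    {"translation": [0,0,-121],"turn": [0,0,0]},
    {"translation": [0,0,-121],"turn": [0,0,0]},
  ],
)

```text
clock: 4.42
position: [0.4811, 0.2147, 0.1387]
ee_rot: [-2.338, -2.098, 0.003]
force: [0.8, 0.0, -1.8]
width: 0.433
```

```bash
python3 -c "
from h import *
show((.6367,-.1384,.14,-.164))"
```

```text
t 4.42 tcp [0.4811 0.2147 0.1387] F [ 0.8  0.  -1.8] w 0.433
(0.6367, -0.1384, 0.14, -0.164) mm [-334.3  192.6   -1.2] turn [-0.001  0.001  0.056]
```

jog_arm(
  commands=[
    {"translation": [-25,14,0],"turn": [0,0,0.005]},
    {"translation": [-58,33,0],"turn": [0,0,0.01]},
    {"translation": [-94,54,0],"turn": [0,0,0.015]},
    {"translation": [-130,75,0],"turn": [0,0,0.02]},
    {"translation": [-166,96,0],"turn": [0,0,0.03]},
    {"translation": [-202,116,0],"turn": [0,0,0.04]},
    {"translation": [-238,137,0],"turn": [0,0,0.05]},
    {"translation": [-274,158,0],"turn": [0,0,0.056]},
    {"translation": [-304,175,0],"turn": [0,0,0.056]},
    {"translation": [-325,187,0],"turn": [0,0,0.056]},
    {"translation": [-334,192,0],"turn": [0,0,0.056]},
    {"translation": [-334,192,0],"turn": [0,0,0.056]},
  ],
)

```text
clock: 5.42
position: [0.6362, -0.1413, 0.1376]
ee_rot: [-2.4, -2.026, 0.005]
force: [-0.1, 0.6, -2.1]
width: 0.44
```

```bash
python3 - <<'E'
from h import *
show((.6367,-.1384,.1,-.164))
p=arm.observe()['position']
sc=bal((.6546,-.03),-.164)+[((p[0],p[1],p[2]-.0148),-.164,SH,(255,0,255))]
sheet(sc,"pics/a.png",[("top",(320,172)),("side",(350,200))],k=4,wh=(400,360))
E
```

```text
t 5.42 tcp [ 0.6362 -0.1413  0.1376] F [-0.1  0.6 -2.1] w 0.44
(0.6367, -0.1384, 0.1, -0.164) mm [ 3.   0.1 37.6] turn [-0.003  0.002 -0.004]
```

View pics/a.png

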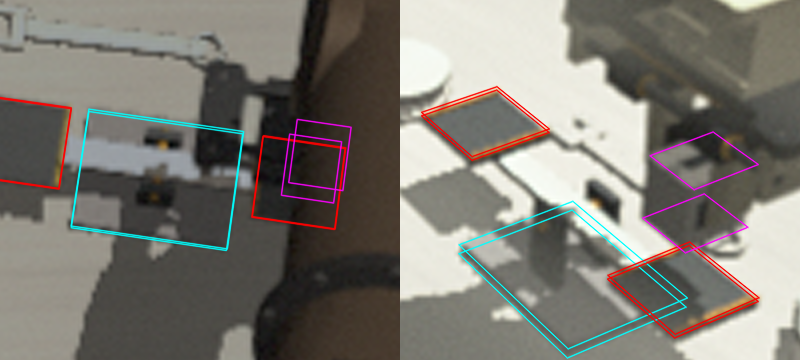

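jog_arm(
  commands=[
    {"translation": [1,0,12],"turn": [0,0,0]},
    {"translation": [2,0,26],"turn": [0,0,0]},
    {"translation": [2,0,38],"turn": [0,0,0]},
    {"translation": [2,0,45],"turn": [0,0,0]},
    {"translation": [2,0,48],"turn": [0,0,0]},
    {"translation": [2,0,50],"turn": [0,0,0]},
    {"translation": [2,0,52],"turn": [0,0,0]},
    {"translation": [2,0,54],"turn": [0,0,0]},
    {"translation": [2,0,56],"turn": [0,0,0]},
    {"translation": [2,0,58],"turn": [0,0,0]},
    {"translation": [2,0,60],"turn": [0,0,0]},
    {"translation": [2,0,60],"turn": [0,0,0]},
  ],
)

```text
clock: 6.52
position: [0.6371, -0.1357, 0.0795]
ee_rot: [-2.396, -2.032, 0.0]
force: [0.4, 0.6, -2.5]
width: 0.433
```

```bash
python3 - <<'E'
from h import *
show((.6367,-.1384,.0738,-.164,-.09))
E
```

```text
t 6.52 tcp [ 0.6371 -0.1357  0.0795] F [ 0.4  0.6 -2.5] w 0.433
(0.6367, -0.1384, 0.0738, -0.164, -0.09) mm [-2.7  0.   5.7] turn [-0.    0.09 -0.  ]
```

jog_arm(
  commands=[
    {"translation": [-1,0,0],"turn": [0,0.03,0]},
    {"translation": [-2,0,1],"turn": [0,0.06,0]},
    {"translation": [-2.5,0,2],"turn": [0,0.09,0]},
    {"translation": [-2.5,0,3.5],"turn": [0,0.09,0]},
    {"translation": [-2.5,0,5],"turn": [0,0.09,0]},
    {"translation": [-2.5,0,6],"turn": [0,0.09,0]},
    {"translation": [-2.5,0,6],"turn": [0,0.09,0]},
    {"translation": [-2.5,0,6],"turn": [0,0.09,0]},
  ],
)

```text
clock: 7.18
position: [0.6369, -0.1372, 0.0736]
ee_rot: [-2.349, -1.995, -0.105]
force: [0.5, -0.0, -0.9]
width: 0.432
```

```bash
python3 - <<'E'
from h import *
show((.6367,-.1384,.0728,-.164,-.09))
E
```

```text
t 7.18 tcp [ 0.6369 -0.1372  0.0736] F [ 0.5 -0.  -0.9] w 0.432
(0.6367, -0.1384, 0.0728, -0.164, -0.09) mm [-1.3 -0.1  0.7] turn [-0.     0.     0.001]
```

jog_arm(
  commands=[
    {"translation": [0,0,0.7],"turn": [0,0,0]},
    {"translation": [0,0,1.3],"turn": [0,0,0]},
    {"translation": [0,0,1.3],"turn": [0,0,0]},
    {"translation": [0,0,1.3],"turn": [0,0,0]},
  ],
)

```text
clock: 7.52
position: [0.6371, -0.1374, 0.0729]
ee_rot: [-2.349, -1.994, -0.107]
force: [-1.2, 1.8, 4.4]
width: 0.434
```

jog_arm(
  commands=[
    {"translation": [0,0,0],"turn": [0,0,0]},
    {"translation": [0,0,0],"turn": [0,0,0]},
    {"translation": [0,0,0],"turn": [0,0,0]},
    {"translation": [0,0,0],"turn": [0,0,0]},
    {"translation": [0,0,0],"turn": [0,0,0]},
    {"translation": [0,0,-15],"turn": [0,0,0]},
    {"translation": [0,0,-40],"turn": [0,0,0]},
    {"translation": [0,0,-70],"turn": [0,0,0]},
    {"translation": [0,0,-90],"turn": [0,0,0]},
    {"translation": [0,0,-90],"turn": [0,0,0]},
  ],
  claw=-0.4,
)

```text
clock: 8.35
position: [0.638, -0.1474, 0.167]
ee_rot: [-2.355, -1.996, -0.113]
force: [0.7, -1.0, 1.1]
width: 0.697
```

```bash
python3 - <<'E'
from h import *
show((.484,.374,.12,.066),(.484,.374,.08,.066))
E
```

```text
t 8.35 tcp [ 0.638  -0.1474  0.167 ] F [ 0.7 -1.   1.1] w 0.697
(0.484, 0.374, 0.12, 0.066) mm [ 483.1 -237.8   88.7] turn [ 0.018 -0.088 -0.23 ]
(0.484, 0.374, 0.08, 0.066) mm [ 479.5 -238.1  128.6] turn [ 0.018 -0.088 -0.23 ]
```

jog_arm(
  commands=[
    {"translation": [40,-20,7],"turn": [0.001,-0.007,-0.02]},
    {"translation": [77,-38,14],"turn": [0.003,-0.014,-0.04]},
    {"translation": [114,-56,21],"turn": [0.004,-0.021,-0.06]},
    {"translation": [151,-74,28],"turn": [0.006,-0.028,-0.07]},
    {"translation": [188,-92,35],"turn": [0.007,-0.035,-0.09]},
    {"translation": [225,-110,41],"turn": [0.009,-0.042,-0.11]},
    {"translation": [262,-129,48],"turn": [0.01,-0.05,-0.13]},
    {"translation": [299,-147,55],"turn": [0.011,-0.056,-0.14]},
    {"translation": [336,-165,62],"turn": [0.013,-0.063,-0.16]},
    {"translation": [373,-183,68],"turn": [0.014,-0.07,-0.18]},
    {"translation": [410,-202,75],"turn": [0.016,-0.077,-0.2]},
    {"translation": [447,-220,82],"turn": [0.018,-0.088,-0.23]},
  ],
  claw=-1,
)

```text
clock: 9.35
position: [0.4927, 0.3332, 0.1206]
ee_rot: [-2.141, -2.29, 0.006]
force: [0.9, -0.5, 0.0]
width: 0.999
```

```bash
python3 - <<'E'
from h import *
show((.484,.374,.09,.066),(.484,.374,.018,.066))
E
```

```text
t 9.35 tcp [0.4927 0.3332 0.1206] F [ 0.9 -0.5  0. ] w 0.999
(0.484, 0.374, 0.09, 0.066) mm [41.2 -5.7 30.7] turn [-0.007 -0.002  0.001]
(0.484, 0.374, 0.018, 0.066) mm [ 41.1  -5.2 102.7] turn [-0.007 -0.002  0.001]
```

jog_arm(
  commands=[
    {"translation": [20,-3,15],"turn": [-0.003,0,0]},
    {"translation": [35,-5,28],"turn": [-0.004,0,0]},
    {"translation": [40,-6,31],"turn": [-0.004,0,0]},
    {"translation": [40,-6,31],"turn": [-0.004,0,0]},
    {"translation": [40,-6,31],"turn": [-0.004,0,0]},
  ],
)

```text
clock: 9.77
position: [0.4858, 0.369, 0.0899]
ee_rot: [-2.147, -2.29, 0.004]
force: [0.1, -0.9, -0.5]
width: 0.997
```

```bash
python3 - <<'E'
from h import *
show((.484,.374,.018,.066))
E
```

```text
t 9.77 tcp [0.4858 0.369  0.0899] F [ 0.1 -0.9 -0.5] w 0.997
(0.484, 0.374, 0.018, 0.066) mm [ 5.1 -1.2 71.9] turn [-0.004 -0.001 -0.002]
```

jog_arm(
  commands=[
    {"translation": [2,-1,25],"turn": [0,0,0]},
    {"translation": [4,-1,50],"turn": [0,0,0]},
    {"translation": [4,-1,65],"turn": [0,0,0]},
    {"translation": [4,-1,71],"turn": [0,0,0]},
    {"translation": [4,-1,71],"turn": [0,0,0]},
    {"translation": [4,-1,71],"turn": [0,0,0]},
  ],
)

```text
clock: 10.27
position: [0.4846, 0.3742, 0.0201]
ee_rot: [-2.146, -2.289, 0.0]
force: [-0.2, -0.5, 1.1]
width: 0.998
```

jog_arm(
  commands=[
    {"translation": [0,0,0],"turn": [0,0,0]},
    {"translation": [0,0,0],"turn": [0,0,0]},
    {"translation": [0,0,0],"turn": [0,0,0]},
    {"translation": [0,0,0],"turn": [0,0,0]},
    {"translation": [0,0,0],"turn": [0,0,0]},
    {"translation": [0,0,0],"turn": [0,0,0]},
    {"translation": [0,0,0],"turn": [0,0,0]},
    {"translation": [0,0,0],"turn": [0,0,0]},
    {"translation": [0,0,0],"turn": [0,0,0]},
    {"translation": [0,0,0],"turn": [0,0,0]},
    {"translation": [0,0,0],"turn": [0,0,0]},
    {"translation": [0,0,0],"turn": [0,0,0]},
  ],
  claw=1,
  grip_force=30,
)

```text
clock: 11.27
position: [0.4833, 0.3751, 0.0191]
ee_rot: [-2.144, -2.291, 0.002]
force: [-1.0, -0.8, 1.3]
width: 0.431
```

```bash
python3 - <<'E'
from h import *
show((.6724,.0783,.16,-.164))
arm.get_image("side"); o=arm.get_image("side")
b=cv2.resize(o,None,fx=4,fy=4,interpolation=cv2.INTER_CUBIC)
for q in bal((.6546,-.03),-.164,-.09)+[((.6367,-.138,.058),-.164,SH,(255,0,255))]: draw("side",b,np.array(q[0]),*q[1:],4)
cv2.imwrite("pics/b.png",b[600:1100,1130:1730])
E
```

```text
t 11.27 tcp [0.4833 0.3751 0.0191] F [-1.  -0.8  1.3] w 0.431
(0.6724, 0.0783, 0.16, -0.164) mm [-308.4  168.5 -142.1] turn [-0.004 -0.002  0.231]
```

View pics/b.png

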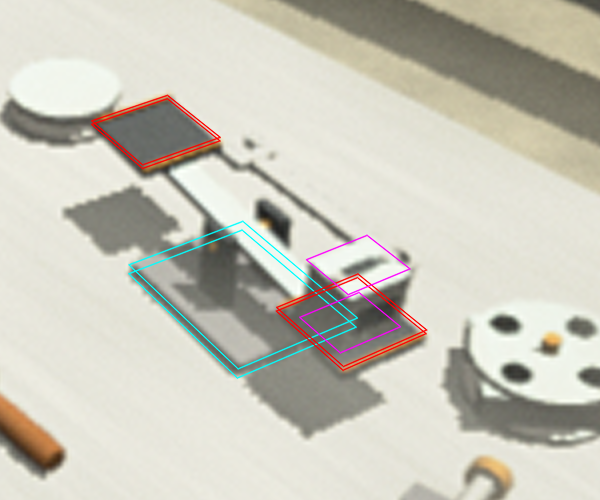

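jog_arm(
  commands=[
    {"translation": [0,0,-4],"turn": [0,0,0]},
    {"translation": [0,0,-15],"turn": [0,0,0]},
    {"translation": [0,0,-38],"turn": [0,0,0]},
    {"translation": [0,0,-68],"turn": [0,0,0]},
    {"translation": [-10,6,-98],"turn": [0,0,0.01]},
    {"translation": [-34,19,-125],"turn": [0,0,0.03]},
    {"translation": [-66,36,-139],"turn": [0,0,0.06]},
    {"translation": [-101,55,-142],"turn": [0,0,0.09]},
    {"translation": [-137,75,-142],"turn": [0,0,0.12]},
    {"translation": [-173,95,-142],"turn": [0,0,0.15]},
    {"translation": [-209,114,-142],"turn": [0,0,0.18]},
    {"translation": [-243,133,-142],"turn": [0,0,0.21]},
  ],
)

```text
clock: 12.37
position: [0.6334, 0.1392, 0.1611]
ee_rot: [-2.374, -2.052, 0.001]
force: [1.0, 0.7, -2.7]
width: 0.432
```

```bash
python3 - <<'E'
from h import *
show((.6724,.0783,.16,-.164),(.6724,.0783,.1,-.164))
E
```

```text
t 12.37 tcp [0.6334 0.1392 0.1611] F [ 1.   0.7 -2.7] w 0.432
(0.6724, 0.0783, 0.16, -0.164) mm [-54.6  47.4   0.8] turn [-0.003 -0.002  0.019]
(0.6724, 0.0783, 0.1, -0.164) mm [-54.8  47.6  60.8] turn [-0.003 -0.002  0.019]
```

jog_arm(
  commands=[
    {"translation": [-25,22,8],"turn": [0,0,0.01]},
    {"translation": [-42,37,20],"turn": [0,0,0.019]},
    {"translation": [-51,45,34],"turn": [0,0,0.019]},
    {"translation": [-53,46,45],"turn": [0,0,0.019]},
    {"translation": [-53,46,51],"turn": [0,0,0.019]},
    {"translation": [-53,46,53],"turn": [0,0,0.019]},
    {"translation": [-53,46,53],"turn": [0,0,0.019]},
    {"translation": [-53,46,53],"turn": [0,0,0.019]},
    {"translation": [-53,46,53],"turn": [0,0,0.019]},
  ],
)

```text
clock: 13.12
position: [0.6706, 0.084, 0.1077]
ee_rot: [-2.389, -2.034, -0.0]
force: [-0.2, -0.9, -4.2]
width: 0.428
```

```bash
python3 - <<'E'
from h import *
show((.6724,.0783,.1,-.164),(.6724,.0783,.083,-.164))
E
```

```text
t 13.12 tcp [0.6706 0.084  0.1077] F [-0.2 -0.9 -4.2] w 0.428
(0.6724, 0.0783, 0.1, -0.164) mm [-5.4  2.8  7.7] turn [-0.003 -0.003  0.003]
(0.6724, 0.0783, 0.083, -0.164) mm [-5.4  2.8 24.7] turn [-0.003 -0.003  0.003]
```

jog_arm(
  commands=[
    {"translation": [-2,1,5],"turn": [0,0,0]},
    {"translation": [-4,2,10],"turn": [0,0,0]},
    {"translation": [-5,2.5,13],"turn": [0,0,0]},
    {"translation": [-5,2.5,14.5],"turn": [0,0,0]},
    {"translation": [-5,2.5,16],"turn": [0,0,0]},
    {"translation": [-5,2.5,17.5],"turn": [0,0,0]},
    {"translation": [-5,2.5,19],"turn": [0,0,0]},
    {"translation": [-5,2.5,20.5],"turn": [0,0,0]},
    {"translation": [-5,2.5,22],"turn": [0,0,0]},
    {"translation": [-5,2.5,23.5],"turn": [0,0,0]},
    {"translation": [-5,2.5,25],"turn": [0,0,0]},
    {"translation": [-5,2.5,25],"turn": [0,0,0]},
  ],
)

```text
clock: 14.12
position: [0.6722, 0.0776, 0.0817]
ee_rot: [-2.391, -2.032, 0.001]
force: [0.4, 1.2, -1.2]
width: 0.428
```

```bash
python3 - <<'E'
from h import *
show((.6724,.0783,.074,-.164,.09))
E
```

```text
t 14.12 tcp [0.6722 0.0776 0.0817] F [ 0.4  1.2 -1.2] w 0.428
(0.6724, 0.0783, 0.074, -0.164, 0.09) mm [0.7 0.1 7.7] turn [-0.004 -0.092  0.002]
```

Supporting gently near level (wrist load −4.2 → −1.2 N). I'll continue down and tilt with the pan.

jog_arm(
  commands=[
    {"translation": [0,0,1.5],"turn": [0,-0.02,0]},
    {"translation": [0,0,3],"turn": [0,-0.04,0]},
    {"translation": [0,0,4.5],"turn": [0,-0.06,0]},
    {"translation": [0,0,6],"turn": [0,-0.08,0]},
    {"translation": [0,0,7],"turn": [0,-0.09,0]},
    {"translation": [0,0,7.5],"turn": [0,-0.09,0]},
    {"translation": [0,0,7.5],"turn": [0,-0.09,0]},
    {"translation": [0,0,7.5],"turn": [0,-0.09,0]},
  ],
)

```text
clock: 14.78
position: [0.6717, 0.0776, 0.0742]
ee_rot: [2.351, 1.999, -0.108]
force: [0.7, 1.1, -2.1]
width: 0.437
```

```bash
python3 - <<'E'
from h import *
show((.6724,.0783,.073,-.164,.09))
E
```

```text
t 14.78 tcp [0.6717 0.0776 0.0742] F [ 0.7  1.1 -2.1] w 0.437
(0.6724, 0.0783, 0.073, -0.164, 0.09) mm [0.9 0.6 1.1] turn [-0.004 -0.002  0.002]
```

jog_arm(
  commands=[
    {"translation": [0,0,0.7],"turn": [0,0,0]},
    {"translation": [0,0,1.2],"turn": [0,0,0]},
    {"translation": [0,0,1.2],"turn": [0,0,0]},
    {"translation": [0,0,1.2],"turn": [0,0,0]},
  ],
)

```text
clock: 15.12
position: [0.6719, 0.0771, 0.0735]
ee_rot: [2.352, 1.998, -0.108]
force: [-2.0, 1.8, 3.1]
width: 0.434
```

jog_arm(
  commands=[
    {"translation": [0,0,0],"turn": [0,0,0]},
    {"translation": [0,0,0],"turn": [0,0,0]},
    {"translation": [0,0,0],"turn": [0,0,0]},
    {"translation": [0,0,0],"turn": [0,0,0]},
    {"translation": [0,0,0],"turn": [0,0,0]},
    {"translation": [0,0,0],"turn": [0,0,0]},
    {"translation": [0,0,0],"turn": [0,0,0]},
    {"translation": [0,0,0],"turn": [0,0,0]},
    {"translation": [0,0,0],"turn": [0,0,0]},
    {"translation": [0,0,0],"turn": [0,0,0]},
    {"translation": [0,0,0],"turn": [0,0,0]},
    {"translation": [0,0,0],"turn": [0,0,0]},
  ],
  claw=-0.4,
)

```text
clock: 16.12
position: [0.672, 0.0771, 0.0731]
ee_rot: [2.351, 1.998, -0.108]
force: [0.1, 0.8, 0.5]
width: 0.697
```

```bash
python3 - <<'E'
from h import *
show((.6724,.0783,.073,-.164,.09))
o=arm.get_image("side")
b=cv2.resize(o,None,fx=4,fy=4,interpolation=cv2.INTER_CUBIC)
for q in bal((.6546,-.03),-.164,.09)+[((.6717,.078,.058),-.164,SH,(255,0,255))]: draw("side",b,np.array(q[0]),*q[1:],4)
cv2.imwrite("pics/c.png",b[600:1100,1130:1730])
E
```

```text
t 16.12 tcp [0.672  0.0771 0.0731] F [0.1 0.8 0.5] w 0.697
(0.6724, 0.0783, 0.073, -0.164, 0.09) mm [1.2 0.2 0. ] turn [-0.004 -0.002  0.002]
```

View pics/c.png

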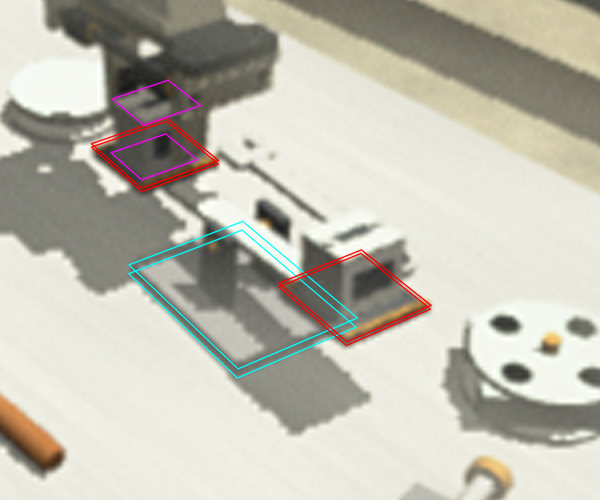

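Left side dropped and stays down (right pan raised to +10 mm, overlay for +0.09 fits at (355,297)); the shell just placed on the left is the heavy one. I'll regrip it and lift slowly so the other side comes down gently.

jog_arm(
  commands=[
    {"translation": [0,0,0],"turn": [0,0,0]},
    {"translation": [0,0,0],"turn": [0,0,0]},
    {"translation": [0,0,0],"turn": [0,0,0]},
    {"translation": [0,0,0],"turn": [0,0,0]},
    {"translation": [0,0,0],"turn": [0,0,0]},
    {"translation": [0,0,0],"turn": [0,0,0]},
    {"translation": [0,0,0],"turn": [0,0,0]},
    {"translation": [0,0,0],"turn": [0,0,0]},
    {"translation": [0,0,0],"turn": [0,0,0]},
    {"translation": [0,0,0],"turn": [0,0,0]},
  ],
  claw=1,
  grip_force=30,
)

```text
clock: 17.0
position: [0.672, 0.0771, 0.0732]
ee_rot: [2.351, 1.998, -0.108]
force: [-0.5, 0.6, -0.4]
width: 0.435
```

jog_arm(
  commands=[
    {"translation": [0,0,-1],"turn": [0,0,0]},
    {"translation": [0,0,-3],"turn": [0,0,0]},
    {"translation": [0,0,-5],"turn": [0,0,0]},
    {"translation": [0,0,-7],"turn": [0,0,0]},
    {"translation": [0,0,-9],"turn": [0,0,0]},
    {"translation": [0,0,-11],"turn": [0,0,0]},
    {"translation": [0,0,-13],"turn": [0,0,0]},
    {"translation": [0,0,-15],"turn": [0,0,0]},
    {"translation": [0,0,-17],"turn": [0,0,0]},
    {"translation": [0,0,-19],"turn": [0,0,0]},
    {"translation": [0,0,-21],"turn": [0,0,0]},
    {"translation": [0,0,-24],"turn": [0,0,0]},
  ],
)

```text
clock: 18.0
position: [0.6723, 0.0792, 0.0971]
ee_rot: [2.352, 1.998, -0.108]
force: [0.8, -0.9, -2.9]
width: 0.433
```

```bash
python3 - <<'E'
from h import *
show((.6724,.0783,.17,-.164))
E
```

```text
t 18.0 tcp [0.6723 0.0792 0.0971] F [ 0.8 -0.9 -2.9] w 0.433
(0.6724, 0.0783, 0.17, -0.164) mm [ -7.3  -0.  -72.6] turn [-0.004  0.088  0.002]
```

```bash
cat > jg.py <<'E'
from h import *
def prof(n,img,o,yaw,xs,z=.017):
    ys=np.arange(-.06,.06,.0005); c,s=np.cos(yaw),np.sin(yaw)
    X,Y=np.meshgrid(xs,ys,indexing='ij')
    P=np.c_[(o[0]+c*X-s*Y).ravel(),(o[1]+s*X+c*Y).ravel(),np.full(X.size,z)]
    m=px(n,P).astype(np.float32).reshape(*X.shape,2)
    g=cv2.remap(cv2.cvtColor(img,cv2.COLOR_BGR2GRAY),m[...,0],m[...,1],cv2.INTER_LINEAR).mean(0)
    r=[]
    for a,b in((-.04,-.016),(.016,.04)):
        k=(ys>a)&(ys<b); w=np.clip(g[k]-np.percentile(g[k],50),0,None); r.append((w*ys[k]).sum()/w.sum()*1e3)
    return np.round(r,1)
if __name__=="__main__":
    for n in("top","side"):
        im=arm.get_image(n)
        for a,b in((-.09,-.05),(-.05,0),(0,.05)): print(n,a,b,prof(n,im,(.4801,-.2927),.19,np.arange(a,b,.001)))
E
python3 jg.py; python3 - <<'E'
from h import *
b=cv2.resize(arm.get_image("side"),None,fx=3.4,fy=3.4,interpolation=cv2.INTER_CUBIC); a=b.copy()
for q in jig((.4801,-.2927),.19): draw("side",b,np.array(q[0]),*q[1:],3.4)
t=cv2.resize(arm.get_image("top"),None,fx=5,fy=5,interpolation=cv2.INTER_CUBIC)
for q in jig((.4801,-.2927),.19): draw("top",t,np.array(q[0]),*q[1:],5)
cv2.imwrite("pics/d.png",np.hstack([b[830:1250,1080:1480],t[880:1300,1780:2180]]))
E
```

```text
top -0.09 -0.05 [-31.2  25. ]
top -0.05 0 [-30.9  25.3]
top 0 0.05 [-30.6  25.6]
side -0.09 -0.05 [-31.7  25.9]
side -0.05 0 [-31.3  25.9]
side 0 0.05 [-30.9  26.1]
```

View pics/d.png

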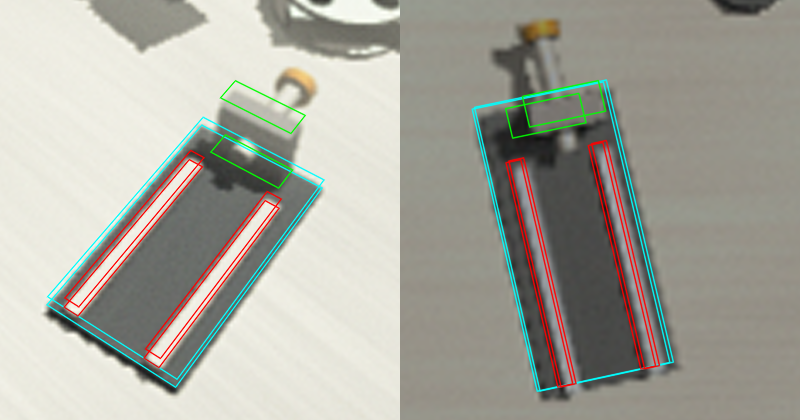

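```bash
cat >> h.py <<'E'
JO=np.array([.4806,-.2953]);JY=.196
def J(x,z,y=0): c,s=np.cos(JY),np.sin(JY); return (round(JO[0]+c*x-s*y,4),round(JO[1]+s*x+c*y,4),z,JY)
E
python3 - <<'E'
from h import *
show((.64,.02,.19,-.16),J(-.01,.15))
E
```

```text
t 18.2 tcp [0.6723 0.0796 0.097 ] F [ 0.3  0.5 -4.1] w 0.433
(0.64, 0.02, 0.19, -0.16) mm [-71.9 -22.7 -86.9] turn [-0.004  0.088 -0.002]
(np.float64(0.4708), np.float64(-0.2972), 0.15, 0.196) mm [-407.4 -138.3  -16.7] turn [-0.02   0.086 -0.358]
```

jog_arm(
  commands=[
    {"translation": [0,0,-30],"turn": [0,0.01,0]},
    {"translation": [-10,-3,-60],"turn": [-0.002,0.03,-0.01]},
    {"translation": [-38,-13,-80],"turn": [-0.004,0.05,-0.04]},
    {"translation": [-74,-25,-80],"turn": [-0.006,0.07,-0.08]},
    {"translation": [-110,-37,-77],"turn": [-0.008,0.086,-0.12]},
    {"translation": [-147,-50,-74],"turn": [-0.01,0.086,-0.16]},
    {"translation": [-184,-62,-70],"turn": [-0.012,0.086,-0.2]},
    {"translation": [-221,-75,-66],"turn": [-0.014,0.086,-0.24]},
    {"translation": [-258,-87,-62],"turn": [-0.016,0.086,-0.28]},
    {"translation": [-295,-100,-58],"turn": [-0.018,0.086,-0.31]},
    {"translation": [-332,-112,-55],"turn": [-0.02,0.086,-0.34]},
    {"translation": [-369,-125,-52],"turn": [-0.02,0.086,-0.358]},
  ],
)

```text
clock: 19.2
position: [0.4895, -0.2602, 0.1819]
ee_rot: [1.991, 2.429, -0.0]
force: [1.1, -0.0, -3.2]
width: 0.436
```

```bash
python3 - <<'E'
from h import *
show(J(-.01,.1),J(-.01,.05))
E
```

```text
t 19.2 tcp [ 0.4895 -0.2602  0.1819] F [ 1.1 -0.  -3.2] w 0.436
(np.float64(0.4708), np.float64(-0.2972), 0.1, 0.196) mm [-32.5 -25.6  81.9] turn [0.    0.001 0.002]
(np.float64(0.4708), np.float64(-0.2972), 0.05, 0.196) mm [-32.5 -25.6 131.9] turn [0.    0.001 0.002]
```

jog_arm(
  commands=[
    {"translation": [-18,-14,15],"turn": [0,0,0.002]},
    {"translation": [-28,-22,40],"turn": [0,0,0.002]},
    {"translation": [-32,-25,70],"turn": [0,0,0.002]},
    {"translation": [-32,-25,98],"turn": [0,0,0.002]},
    {"translation": [-32,-25,118],"turn": [0,0,0.002]},
    {"translation": [-32,-25,130],"turn": [0,0,0.002]},
    {"translation": [-32,-25,132],"turn": [0,0,0.002]},
    {"translation": [-32,-25,132],"turn": [0,0,0.002]},
    {"translation": [-32,-25,132],"turn": [0,0,0.002]},
    {"translation": [-32,-25,132],"turn": [0,0,0.002]},
  ],
)

```text
clock: 20.03
position: [0.4733, -0.2956, 0.0511]
ee_rot: [1.994, 2.424, 0.0]
force: [0.6, -0.2, -4.8]
width: 0.436
```

```bash
python3 - <<'E'
from h import *
show(J(-.01,.023))
p=arm.observe()['position']
a=[]
for n,k,c in(("side",4,(360,310)),("top",5,(392,220))):
    b=cv2.resize(arm.get_image(n),None,fx=k,fy=k,interpolation=cv2.INTER_CUBIC)
    for q in jig(JO,JY)+[((p[0],p[1],p[2]-.015),JY,SH,(255,0,255))]: draw(n,b,np.array(q[0]),*q[1:],k)
    l,t=int(c[0]*k-200),int(c[1]*k-220); a.append(b[t:t+440,l:l+400])
cv2.imwrite("pics/e.png",np.hstack(a))
E
```

```text
t 20.03 tcp [ 0.4733 -0.2956  0.0511] F [ 0.6 -0.2 -4.8] w 0.436
(np.float64(0.4708), np.float64(-0.2972), 0.023, 0.196) mm [-1.1 -2.8 28.1] turn [ 0.002  0.002 -0.002]
```

View pics/e.png

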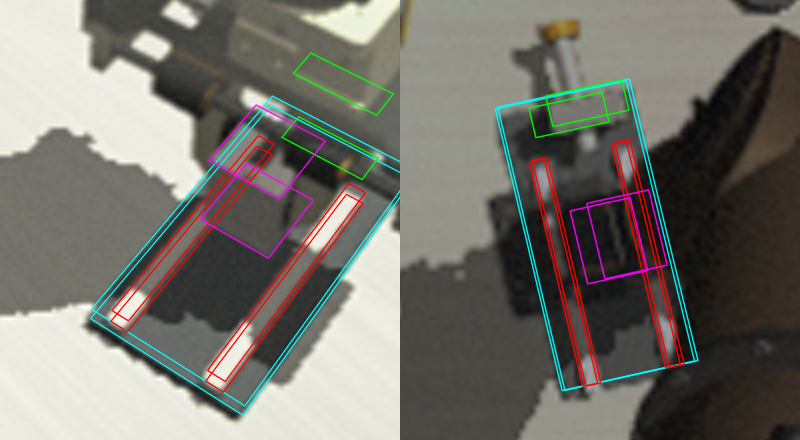

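jog_arm(
  commands=[
    {"translation": [-0.5,0,5],"turn": [0,0,0]},
    {"translation": [-0.5,0,10],"turn": [0,0,0]},
    {"translation": [-0.5,0,14],"turn": [0,0,0]},
    {"translation": [-0.5,0,17],"turn": [0,0,0]},
    {"translation": [-0.5,0,19],"turn": [0,0,0]},
    {"translation": [-0.5,0,21],"turn": [0,0,0]},
    {"translation": [-0.5,0,21],"turn": [0,0,0]},
    {"translation": [-0.5,0,21],"turn": [0,0,0]},
  ],
)

```text
clock: 20.8
position: [0.4725, -0.2957, 0.0288]
ee_rot: [1.996, 2.426, -0.001]
force: [-0.4, -0.5, -4.4]
width: 0.436
```

```bash
python3 - <<'E'
from h import *
show(J(-.01,.023)); print(arm.observe()['ft_torque'].round(2))
E
```

```text
t 20.8 tcp [ 0.4725 -0.2957  0.0288] F [-0.4 -0.5 -4.4] w 0.436
(np.float64(0.4708), np.float64(-0.2972), 0.023, 0.196) mm [-1.1 -2.   5.8] turn [ 0.     0.001 -0.002]
[ 0.04 -0.02  0.05]
```

jog_arm(
  commands=[
    {"translation": [-0.4,0,1.5],"turn": [0,0,0]},
    {"translation": [-0.8,0,3],"turn": [0,0,0]},
    {"translation": [-0.8,0,4],"turn": [0,0,0]},
    {"translation": [-0.8,0,5],"turn": [0,0,0]},
    {"translation": [-0.8,0,5.5],"turn": [0,0,0]},
    {"translation": [-0.8,0,5.5],"turn": [0,0,0]},
    {"translation": [-0.8,0,5.5],"turn": [0,0,0]},
  ],
)

```text
clock: 21.38
position: [0.4727, -0.2964, 0.0234]
ee_rot: [1.995, 2.426, -0.0]
force: [0.3, -0.8, -3.7]
width: 0.433
```

```bash
python3 - <<'E'
from h import *
show(J(-.01,.023)); print(arm.observe()['ft_torque'].round(2))
E
```

```text
t 21.38 tcp [ 0.4727 -0.2964  0.0234] F [ 0.3 -0.8 -3.7] w 0.433
(np.float64(0.4708), np.float64(-0.2972), 0.023, 0.196) mm [-0.4 -2.   0.4] turn [ 0.     0.001 -0.002]
[ 0.09 -0.02 -0.  ]
```

jog_arm(
  commands=[
    {"translation": [0,0,0.4],"turn": [0,0,0]},
    {"translation": [0,0,0.8],"turn": [0,0,0]},
    {"translation": [0,0,1.2],"turn": [0,0,0]},
    {"translation": [0,0,1.2],"turn": [0,0,0]},
    {"translation": [0,0,1.2],"turn": [0,0,0]},
  ],
)

```text
clock: 21.8
position: [0.4729, -0.2965, 0.0227]
ee_rot: [1.995, 2.425, -0.0]
force: [-1.9, 1.8, 6.2]
width: 0.435
```

```bash
python3 - <<'E'
from h import *
show(J(-.01,.023)); print(arm.observe()['ft_torque'].round(2))
E
```

```text
t 21.8 tcp [ 0.4729 -0.2965  0.0227] F [-1.9  1.8  6.2] w 0.435
(np.float64(0.4708), np.float64(-0.2972), 0.023, 0.196) mm [-0.3 -2.2 -0.3] turn [ 0.001  0.001 -0.002]
[ 0.41  0.59 -0.03]
```

```bash
python3 - <<'E'
from h import *
d=at("top",[[389.5,205.5]],.038)[0,:2]-JO; c,s=np.cos(JY),np.sin(JY)
print("screw tip jig",c*d[0]+s*d[1],-s*d[0]+c*d[1])
d=arm.observe()['position'][:2]-JO; print("shell x",c*d[0]+s*d[1],-s*d[0]+c*d[1])
E
```

```text
screw tip jig 0.05184550810263229 -0.00045618474521422203
shell x -0.007804239989763996 0.0003307920641944658
```

jog_arm(
  commands=[
    {"translation": [0,0,-0.5],"turn": [0,0,0]},
    {"translation": [0,0,-0.6],"turn": [0,0,0]},
    {"translation": [0,3,-0.6],"turn": [0,0,0]},
    {"translation": [0,6,-0.6],"turn": [0,0,0]},
    {"translation": [0,9,-0.6],"turn": [0,0,0]},
    {"translation": [0,12,-0.6],"turn": [0,0,0]},
    {"translation": [0,14,-0.6],"turn": [0,0,0]},
    {"translation": [0,16,-0.6],"turn": [0,0,0]},
    {"translation": [0,17,-0.6],"turn": [0,0,0]},
    {"translation": [0,17,-0.6],"turn": [0,0,0]},
    {"translation": [0,17,-0.6],"turn": [0,0,0]},
  ],
  grip_force=10,
)

```text
clock: 22.72
position: [0.4899, -0.2931, 0.0228]
ee_rot: [1.995, 2.425, 0.0]
force: [0.0, 0.0, -3.9]
width: 0.437
```

```bash
cat > f.py <<'E'
from h import *
s=arm.observe(); c,q=np.cos(JY),np.sin(JY); d=s['position'][:2]-JO; F=s['force']
print("t",round(s['clock'],2),"jig x,y mm",round(1e3*(c*d[0]+q*d[1]),1),round(1e3*(-q*d[0]+c*d[1]),1),"z",s['position'][2].round(4),"Fx,Fy,Fz",(c*F[0]+q*F[1]).round(1),(-q*F[0]+c*F[1]).round(1),F[2].round(1),"w",round(s['width'],3))
E
python3 f.py
```

```text
t 22.72 jig x,y mm 9.5 0.4 z 0.0228 Fx,Fy,Fz 0.0 0.0 -3.9 w 0.437
```

jog_arm(
  commands=[
    {"translation": [0,2,0.3],"turn": [0,0,0]},
    {"translation": [0,4,0.3],"turn": [0,0,0]},
    {"translation": [0,6,0.3],"turn": [0,0,0]},
    {"translation": [0,8,0.3],"turn": [0,0,0]},
    {"translation": [0,9.5,0.3],"turn": [0,0,0]},
    {"translation": [0,11,0.3],"turn": [0,0,0]},
    {"translation": [0,11,0.3],"turn": [0,0,0]},
    {"translation": [0,11,0.3],"turn": [0,0,0]},
  ],
)

```text
clock: 23.38
position: [0.5005, -0.2912, 0.0227]
ee_rot: [1.995, 2.425, -0.0]
force: [-1.9, -1.6, 4.5]
width: 0.433
```

```bash
python3 f.py
```

```text
t 23.38 jig x,y mm 20.4 0.1 z 0.0227 Fx,Fy,Fz -2.2 -1.2 4.5 w 0.433
```

jog_arm(
  commands=[
    {"translation": [0,0.5,0],"turn": [0,0,0]},
    {"translation": [0,1,0],"turn": [0,0,0]},
    {"translation": [0,1.5,0],"turn": [0,0,0]},
    {"translation": [0,2,0],"turn": [0,0,0]},
    {"translation": [0,2,0],"turn": [0,0,0]},
  ],
)

```text
clock: 23.8
position: [0.5017, -0.291, 0.0227]
ee_rot: [1.996, 2.425, -0.001]
force: [-5.8, -0.6, 6.5]
width: 0.431
```

```bash
python3 f.py
```

```text
t 23.8 jig x,y mm 21.5 0.1 z 0.0227 Fx,Fy,Fz -5.8 0.5 6.5 w 0.431
```

Fx −5.8 N could be floor friction (I'm pressing down 6 N). I'll relieve the vertical load and check.

jog_arm(
  commands=[
    {"translation": [0,0,-0.2],"turn": [0,0,0]},
    {"translation": [0,0,-0.35],"turn": [0,0,0]},
    {"translation": [0,0,-0.35],"turn": [0,0,0]},
    {"translation": [0,0,-0.35],"turn": [0,0,0]},
  ],
)

```text
clock: 24.13
position: [0.5025, -0.2906, 0.0227]
ee_rot: [1.995, 2.426, -0.0]
force: [-1.1, -0.4, -0.8]
width: 0.434
```

```bash
python3 f.py
```

```text
t 24.13 jig x,y mm 22.4 0.4 z 0.0227 Fx,Fy,Fz -1.2 -0.1 -0.8 w 0.434
```

jog_arm(
  commands=[
    {"translation": [0,0.5,0],"turn": [0,0,0]},
    {"translation": [0,1,0],"turn": [0,0,0]},
    {"translation": [0,1,0],"turn": [0,0,0]},
    {"translation": [0,1,0],"turn": [0,0,0]},
  ],
)

```text
clock: 24.47
position: [0.5033, -0.2902, 0.0227]
ee_rot: [1.995, 2.426, -0.0]
force: [-0.2, -0.9, -2.7]
width: 0.437
```

```bash
python3 f.py
```

```text
t 24.47 jig x,y mm 23.3 0.6 z 0.0227 Fx,Fy,Fz -0.3 -0.8 -2.7 w 0.437
```

jog_arm(
  commands=[
    {"translation": [-0.2,0.5,0],"turn": [0,0,0]},
    {"translation": [-0.3,1,0],"turn": [0,0,0]},
    {"translation": [-0.3,1.5,0],"turn": [0,0,0]},
    {"translation": [-0.3,1.5,0],"turn": [0,0,0]},
  ],
)

```text
clock: 24.8
position: [0.505, -0.2903, 0.0227]
ee_rot: [1.995, 2.426, -0.0]
force: [1.3, -0.3, -3.9]
width: 0.434
```

```bash
python3 f.py
```

```text
t 24.8 jig x,y mm 24.9 0.2 z 0.0227 Fx,Fy,Fz 1.2 -0.5 -3.9 w 0.434
```

jog_arm(
  commands=[
    {"translation": [0,0.5,0],"turn": [0,0,0]},
    {"translation": [0,1,0],"turn": [0,0,0]},
    {"translation": [0,1.2,0],"turn": [0,0,0]},
    {"translation": [0,1.2,0],"turn": [0,0,0]},
  ],
)

```text
clock: 25.13
position: [0.506, -0.2902, 0.0228]
ee_rot: [1.995, 2.426, -0.0]
force: [-0.1, -0.8, -4.1]
width: 0.436
```

```bash
python3 f.py
```

```text
t 25.13 jig x,y mm 25.9 0.1 z 0.0228 Fx,Fy,Fz -0.3 -0.8 -4.1 w 0.436
```

jog_arm(
  commands=[
    {"translation": [0,0.5,0.1],"turn": [0,0,0]},
    {"translation": [0,1,0.1],"turn": [0,0,0]},
    {"translation": [0,1.2,0.1],"turn": [0,0,0]},
    {"translation": [0,1.2,0.1],"turn": [0,0,0]},
  ],
)

```text
clock: 25.47
position: [0.5068, -0.2901, 0.0227]
ee_rot: [1.996, 2.426, -0.001]
force: [-0.7, -0.1, -4.0]
width: 0.439
```

```bash
python3 f.py
```

```text
t 25.47 jig x,y mm 26.7 -0.0 z 0.0227 Fx,Fy,Fz -0.7 0.0 -4.0 w 0.439
```

jog_arm(
  commands=[
    {"translation": [0,0.4,0],"turn": [0,0,0]},
    {"translation": [0,0.8,0],"turn": [0,0,0]},
    {"translation": [0,0.8,0],"turn": [0,0,0]},
    {"translation": [0,0.8,0],"turn": [0,0,0]},
  ],
)

```text
clock: 25.8
position: [0.5069, -0.2901, 0.0227]
ee_rot: [-1.996, -2.425, 0.002]
force: [-5.1, -0.4, 0.1]
width: 0.438
```

```bash
python3 f.py
```

```text
t 25.8 jig x,y mm 26.8 0.0 z 0.0227 Fx,Fy,Fz -5.1 0.6 0.1 w 0.438
```

jog_arm(
  commands=[
    {"translation": [0,0.15,0],"turn": [0,0,0]},
    {"translation": [0,0.15,0],"turn": [0,0,0]},
    {"translation": [0,0.15,0],"turn": [0,0,0]},
  ],
  grip_force=15,
)

```text
clock: 26.05
position: [0.5069, -0.2901, 0.0227]
ee_rot: [-1.996, -2.425, 0.002]
force: [-5.7, -0.3, 0.3]
width: 0.435
```

```bash
python3 f.py
```

```text
t 26.05 jig x,y mm 26.8 0.0 z 0.0227 Fx,Fy,Fz -5.7 0.8 0.3 w 0.435
```

jog_arm(
  commands=[
    {"translation": [0,0.15,0],"turn": [0,0,0]},
    {"translation": [0,0.25,0],"turn": [0,0,0]},
    {"translation": [0,0.25,0],"turn": [0,0,0]},
    {"translation": [0,0.25,0],"turn": [0,0,0]},
  ],
)

```text
clock: 26.38
position: [0.5069, -0.29, 0.0227]
ee_rot: [-1.996, -2.425, 0.002]
force: [-6.7, -0.4, 1.9]
width: 0.434
```

```bash
python3 f.py
```

```text
t 26.38 jig x,y mm 26.8 0.0 z 0.0227 Fx,Fy,Fz -6.6 0.9 1.9 w 0.434
```

jog_arm(
  commands=[
    {"translation": [0,0,0],"turn": [0,0,0]},
    {"translation": [0,0,0],"turn": [0,0,0]},
    {"translation": [0,0,0],"turn": [0,0,0]},
    {"translation": [0,0,0],"turn": [0,0,0]},
  ],
)

```text
clock: 26.72
position: [0.5069, -0.2901, 0.0227]
ee_rot: [-1.996, -2.425, 0.002]
force: [-5.9, 0.7, 0.5]
width: 0.434
```

```bash
python3 f.py
```

```text
t 26.72 jig x,y mm 26.8 0.0 z 0.0227 Fx,Fy,Fz -5.7 1.9 0.5 w 0.434
```

jog_arm(
  commands=[
    {"translation": [0,0.15,0],"turn": [0,0,0]},
    {"translation": [0,0.3,0],"turn": [0,0,0]},
    {"translation": [0,0.3,0],"turn": [0,0,0]},
    {"translation": [0,0.3,0],"turn": [0,0,0]},
    {"translation": [0,0.3,0],"turn": [0,0,0]},
  ],
)

```text
clock: 27.13
position: [0.5069, -0.2901, 0.0227]
ee_rot: [-1.996, -2.424, 0.003]
force: [-6.5, -0.3, 2.0]
width: 0.432
```

```bash
python3 f.py
```

```text
t 27.13 jig x,y mm 26.8 0.0 z 0.0227 Fx,Fy,Fz -6.4 0.9 2.0 w 0.432
```

jog_arm(
  commands=[
    {"translation": [0,0,0],"turn": [0,0,0]},
    {"translation": [0,0,0],"turn": [0,0,0]},
    {"translation": [0,0,0],"turn": [0,0,0]},
    {"translation": [0,0,0],"turn": [0,0,0]},
    {"translation": [0,0,0],"turn": [0,0,0]},
    {"translation": [0,0,0],"turn": [0,0,0]},
  ],
)

```text
clock: 27.63
position: [0.5069, -0.2901, 0.0227]
ee_rot: [-1.996, -2.424, 0.002]
force: [-7.6, -0.2, 1.8]
width: 0.435
```

```bash
python3 f.py
```

```text
t 27.63 jig x,y mm 26.8 0.0 z 0.0227 Fx,Fy,Fz -7.4 1.3 1.8 w 0.435
```

jog_arm(
  commands=[
    {"translation": [0,0.15,0],"turn": [0,0,0]},
    {"translation": [0,0.15,0],"turn": [0,0,0]},
    {"translation": [0,0.15,0],"turn": [0,0,0]},
    {"translation": [0,0.15,0],"turn": [0,0,0]},
    {"translation": [0,0.15,0],"turn": [0,0,0]},
    {"translation": [0,0.15,0],"turn": [0,0,0]},
    {"translation": [0,0.15,0],"turn": [0,0,0]},
    {"translation": [0,0.15,0],"turn": [0,0,0]},
    {"translation": [0,0.15,0],"turn": [0,0,0]},
  ],
)

```text
clock: 28.38
position: [0.5069, -0.2901, 0.0227]
ee_rot: [-1.996, -2.424, 0.003]
force: [-7.6, -0.3, 2.4]
width: 0.431
```

```bash
python3 f.py
```

```text
t 28.38 jig x,y mm 26.8 0.0 z 0.0227 Fx,Fy,Fz -7.5 1.2 2.4 w 0.431
```

jog_arm(
  commands=[
    {"translation": [0,0,0],"turn": [0,0,0]},
    {"translation": [0,0,0],"turn": [0,0,0]},
    {"translation": [0,0,0],"turn": [0,0,0]},
    {"translation": [0,0,0],"turn": [0,0,0]},
    {"translation": [0,0,0],"turn": [0,0,0]},
    {"translation": [0,0,0],"turn": [0,0,0]},
    {"translation": [0,0,-15],"turn": [0,0,0]},
    {"translation": [0,0,-40],"turn": [0,0,0]},
    {"translation": [0,0,-75],"turn": [0,0,0]},
    {"translation": [0,0,-110],"turn": [0,0,0]},
    {"translation": [0,0,-130],"turn": [0,0,0]},
    {"translation": [0,0,-130],"turn": [0,0,0]},
  ],
  claw=-0.3,
)

```text
clock: 29.38
position: [0.5112, -0.291, 0.1578]
ee_rot: [1.991, 2.419, 0.003]
force: [1.2, -0.7, 0.5]
width: 0.65
```

jog_arm(
  commands=[
    {"translation": [0,-30,-20],"turn": [0,0,0]},
    {"translation": [0,-65,-40],"turn": [0,0,0]},
    {"translation": [0,-100,-50],"turn": [0,0,0]},
    {"translation": [0,-130,-50],"turn": [0,0,0]},
    {"translation": [0,-130,-50],"turn": [0,0,0]},
    {"translation": [0,-130,-50],"turn": [0,0,0]},
  ],
)

```text
clock: 29.88
position: [0.3795, -0.3152, 0.2027]
ee_rot: [1.999, 2.423, -0.0]
force: [0.6, -0.7, -0.5]
width: 0.649
```

```bash
python3 - <<'E'
from h import *
o=J(.0265,0)
a=[]
for n,k,c in(("side",3,(375,270)),("top",3,(360,200))):
    b=cv2.resize(arm.get_image(n),None,fx=k,fy=k,interpolation=cv2.INTER_CUBIC)
    if n=="side":
        for q in [((o[0],o[1],.008),JY,SH,(255,0,255))]: draw(n,b,np.array(q[0]),*q[1:],k)
    l,t=int(c[0]*k-200),int(c[1]*k-270); a.append(b[t:t+540,l:l+400])
cv2.imwrite("pics/f.png",np.hstack(a))
E
```

```text
(no output)
```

View pics/f.png

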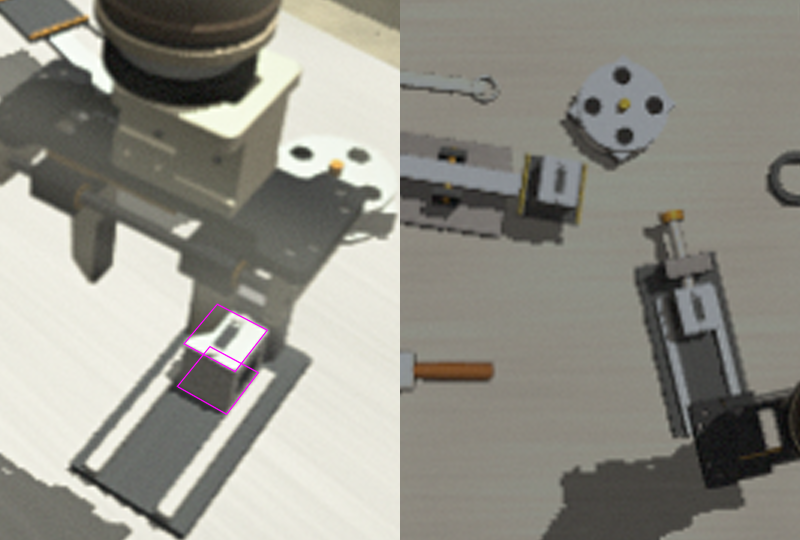

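The shell sits in the channel at top-crop (690,308) with its front face at the screw. The other shell is inside the lips of the right pan at (557,180). The brush, wrench and sheave look unmoved.

```bash
python3 -c "
from cell import arm
print(arm.sign_off())"
```

```text
the job is handed in; nothing more can be done
None
```

The heavy shell is in the jig, seated against the stop screw. The light one is on the balance's right pan. I handed the job in at about 30 s of the 72 s allowed.

- **Weighing:** I set one shell on each pan, lowering it with the beam, and let go. The left side dropped, and the wrist load agreed: about 4 N for that shell against about 2.5 N for the other.
- **Jig:** I regripped the dropped shell on its pan and lifted it slowly, so the other side came down gently. I laid the shell in the channel and slid it along until it stopped at about 26.8 mm in the jig frame, inside the 14 to 34 mm range. I held it at about 6.5 to 7.5 N for over a second, then let go and backed off.
- **Forces:** One reading of 5.8 N before contact was floor friction from pressing down, so I eased off and carried on. The highest reading between moves was about 8 N.
- **Last picture:** The shell sits straight in the channel against the screw, the other shell is between the lips of its pan, and the gripper touches nothing. The brush, wrench, sheave and shackle look undisturbed. The washer, tin and cheek were outside that picture, so I did not check them at the end.

The force on the screw includes roughly 1 N of floor friction that I could not separate out. I did not look again after the last picture.

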